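# Clear the tin and flip the tea box open

## Robot

A 6-joint arm with a two-finger parallel gripper is mounted at the origin on a cart in front of the work surface, level with it; the furniture and walls round the work are solid. World frame = base frame: x ahead of the robot, y to its left, z up, the work surface at z = 0. Lengths are in mm, angles in rad, forces in N, time in s.
With the tool pointing down it reaches from about 275 to 750 mm from the base axis. Payload 10.2 kg.
Tool frame: the origin (TCP) lies midway between the tips of the shut fingers; the grasp point (between the pads) lies 19 mm behind it (ctrl.grasp_offset is the distance from the TCP to the grasp point, in mm); z points along the fingers, y is the line along which they close (so a half turn about z gives the same grasp; the last joint's range is limited). The gripper opens to 85 mm and grips with 20 to 120 N. Pads are 22 mm wide; open, the fingers measure 114 mm over their backs; the gripper's body (76 mm by 85 mm) begins 54 mm behind the grasp point. The pads swing forward as they close: fully open they stand 13 mm farther back than shut.
Start: joints at [-1.528, 0.313, 1.498, -0, 1.331, -0.223], TCP at [137.894, -506.573, 231.294] pointing down, gripper open.
Joint ranges: [-2.94, 2.94], [-0.97, 2.17], [0.19, 2.56], [-1.23, 4.37], [0.02, 3.11], [-2.88, 2.88]. Speed limits (rad/s): [2.39, 2.39, 3.01, 3.14, 3.14, 3.14].

## Interface

Orientations are given as a unit quaternion [w, x, y, z].
In Python, from rig import ctrl, viewer, models gives the robot as it stands. The module is installed in compiled form; this text tells all that it offers.
- The arm moves only by the shell command python3 -m pendant 'ROWS' [OPENING] [FORCE]. ROWS is text: rows parted by semicolons, each of 4 numbers parted by spaces: the shift along the tool's x, y, z in m, then the turn about the tool's z in rad. In form: x y z yaw; .... A call has 1 to 10 rows; each row shifts and turns the commanded pose from where the row before left it, along the tool's axes as they then stand; what a row does not reach is not made up. A row lasts 1/8 s, in which the tool goes at most 62.5 mm and 10.7 degrees, less where a joint would pass 70% of its speed; a pose out of reach is approached as far as the arm can. A call is refused whole if a number of a shift passes 0.0625 or a number of a turn 0.188, either way. A call with a gripper value outside its range is refused whole. OPENING is the opening, from 0 (shut) to 1 (fully open), set as the call begins (- or left out, the last holds). The fingers move at their own pace and stop on an object; FORCE is the grip in N (left out, the last holds). Time passes only in rows, so rows that do not move let the fingers close. It gives the time, the measured TCP pose, the force, the opening and the grip force at its end, in the units of the state.
- ctrl.sense(): the state, without advancing time (a new reading comes with each control period).
- viewer.capture(name): name is "side" or "top"; returns a dict with "color" (400x640x3 uint8, red, green, blue), "vertical_fov" (degrees; the focal length in pixels is half the picture's height over the tangent of half this angle, whatever the lens; pixels are square), "cx", "cy" (the principal point, pixels), "pose" (4x4, takes a point from camera to world coordinates). Camera axes: x right, y down, z forward; pixel columns grow to the right and rows downward; lengths in mm; the calibration is good to about 2 mm. A picture is of the moment at which its call begins. There is no depth.
- ctrl.finish_job(): hands the job in; it is judged then, once.
Trained networks look in the newest picture that a camera, given by its name, has taken for a name from the list of things; names that differ only in an ending like _2 or _b are one class to them, and where a whole thing is asked for, a point or a joint stands for the part that bears it (a point fixed in the world has none). Each returns a list of dicts, best first, with "p" (0 to 1); they miss things now and then, are a little off and sometimes report something else, mostly with a low value. They report only what shows in the picture. A call takes as long as a camera call. They do not tell look-alikes from the thing itself.
- models.boxes_of(camera, query): "at" ([x, y, z] in mm, in world coordinates, good to about 4 mm: the middle of the surface that is visible of it).
The state is a dict: "time_s": time; "joints": joint angles; "dq": joint speeds; "tau": joint torques, N m; "eef_pos": TCP position; "ee_rot": TCP orientation; "force": force on the tool from outside, world axes, zero at the start; "wrist_torque": the same for the moment, N m; "grip_width": opening from 0.0 (shut) to 1.0 (fully open); "grip_force": force on a finger pad.
Only numpy, scipy, OpenCV 4.12 (cv2) and the standard library are available. Lean on these libraries where they do the work, as an engineer would, in place of code of your own. Each camera call takes 0.05 s, during which the arm holds its last target. There are 200 camera calls.

## Task

The larger of the two wooden lidded boxes is the tea box, and a short tin stands in front of its finger tab. Push the tin along the worktop sideways, to either side, until the whole of it is past the side of the tea box, keeping it upright and never lifting it; only then push the tea box's lid up by the tab and on past upright, so that it leans back against its stop and stays open by itself. Leave the smaller box shut and everything else where it stands.

Things in the scene. Friction and masses are not known exactly. Their poses are not given: they have to be found in the camera images.
- tea_box: the larger wooden box, fixed: 100 mm deep (x), 160 mm wide (y), 60 mm high plus an 8 mm lid. Origin at the centre of its underside on the worktop; x points from its front (finger tab side, which faces the robot) to its hinge side, z up. It stands at the left or the right, turned up to about 0.3 rad
- tea_lid (a joint): angle of the tea box's lid (rad): 0 shut, 1.57 upright, 1.85 against the stop, leaning back. Free hinge, weak friction: gravity shuts it below about 1.57 and holds it open beyond. The lid weighs 160 g, 100x160x8 mm
- tea_lid_tab (a point): middle of the lower front edge of the tea box lid's finger tab, on the lid (moves with it). The tab is flush with the lid, 8 mm thick, 50 mm wide, and juts out 24 mm beyond the box's front wall; with the lid shut its underside is 60 mm above the worktop and open below
- tea_lid_hinge (a point): middle of the tea box lid's hinge line, which runs along the box's y axis at the far upper edge of the box, 124 mm from the front edge of the tab, 60 mm above the worktop
- tin_center (a point): centre (half-way up) of the loose short tin, 58 mm across, 72 mm high, about 180 g, standing 5 to 20 mm in front of the finger tab; z along its upright axis
- small_lid (a joint): angle of the lid of the smaller box (rad), 0 shut; it must stay shut
- small_box: the smaller wooden box of the same make, fixed: 80 mm deep, 110 mm wide, 50 mm high plus a 7 mm lid, with a finger tab 18 mm long. Origin at the centre of its underside
- shaker_center (a point): centre (half-way up) of a bystander: clear salt shaker with grey top, 44 mm across, 90 mm high, between the two boxes; to be left alone
- mandarin_center (a point): centre (half-way up) of a bystander: mandarin, 47 mm across, 41 mm high, between the two boxes; to be left alone
- spice_jar_center (a point): centre (half-way up) of a bystander: spice jar, 46 mm across, 109 mm high, at the right; to be left alone
- tub_center (a point): centre (half-way up) of a bystander: small dessert tub, 72 mm across, 71 mm high, at the left; to be left alone
- slim_carton_center (a point): centre (half-way up) of a bystander: slimmer food carton 36x69x121 mm at the back right; to be left alone
Mind the look-alikes: they are no part of the job. Leave any blue look-alike of the tea_box alone.

How it is judged:
By the outcome, as a careful person would: the job done as asked, in the order asked, and still so for the second after the job is handed in, with the robot touching nothing.
It also fails if it takes over 58 s, if anything falls off the work surface, if the arm or the gripper's body presses on something with over 40 N, if the wrist force passes 120 N, or if a joint passes its speed limit or range.

## Working session

There is one attempt and no reset: what is moved stays moved. The work goes in short steps, Python scripts to look and compute and a shell command to move; the robot and the scene stay as the last step left them, time stands still between calls to the robot, and variables do not carry over. Pictures are saved under pics/ and viewed, at most 10 in all, crops included, and the job is handed in when it is done.

```bash
mkdir -p pics
cat > h.py <<'E'
import numpy as np, cv2
from rig import ctrl, viewer, models
def cam(n):
    c=viewer.capture(n); f=200/np.tan(np.radians(c["vertical_fov"])/2); return c,f
def unproj(c,f,u,v,z):
    P=np.array(c["pose"]); d=P[:3,:3]@np.array([(u-c["cx"])/f,(v-c["cy"])/f,1]); o=P[:3,3]
    return o+d*(z-o[2])/d[2]
def proj(c,f,p):
    P=np.array(c["pose"]); q=P[:3,:3].T@(np.array(p)-P[:3,3]); return [q[0]/q[2]*f+c["cx"],q[1]/q[2]*f+c["cy"]]
E
python3 - <<'E'
from h import *
np.set_printoptions(precision=1,suppress=True)
for n in ["top","side"]:
    c,f=cam(n); cv2.imwrite(f"pics/{n}0.png",c["color"][:,:,::-1]); print(n,f,c["cx"],c["cy"],np.array(c["pose"]))
    for q in ["tea_box","tea_lid","tea_lid_tab","tin_center","small_box","shaker_center","mandarin_center","spice_jar_center","tub_center","slim_carton_center"]:
        for r in models.boxes_of(n,q)[:3]: print(q,round(r["p"],2),np.array(r["at"]),np.array(proj(c,f,r["at"])))
s=ctrl.sense();print(s)
E
```

```text
top 424.1184582904687 319.8641294716124 196.9465032301869 [[  -0.    -1.     0.1  485.4]
 [  -1.     0.    -0.   -12.9]
 [   0.    -0.1   -1.  1489.5]
 [   0.     0.     0.     1. ]]
tea_box 0.84 [399.1 204.2  71. ] [254.  245.9]
tea_box 0.77 [387.  -15.9  73.8] [320.2 248.9]
tea_box 0.58 [ 617.6 -183.1   69.6] [369.2 179.2]
tea_lid 0.96 [393.9 -14.   67.7] [319.6 246.7]
tea_lid 0.76 [395.3 206.3  72.4] [253.4 247.1]
tea_lid 0.7 [ 619.6 -180.1   70.3] [368.3 178.6]
tea_lid_tab 0.67 [389.4 -18.6  75.1] [321.  248.2]
tea_lid_tab 0.6 [392.1 209.2  72.2] [252.5 248.1]
tea_lid_tab 0.56 [ 616.4 -185.6   73.9] [370.1 179.5]
tin_center 0.71 [ 513.1 -204.8   69.7] [376.2 210.3]
small_box 0.73 [647.7   0.7  83.8] [314.3 170.4]
small_box 0.66 [611.5 210.1  55.2] [252.8 182.7]
shaker_center 0.58 [645.    1.8  83.5] [314.  171.3]
mandarin_center 0.64 [570.4  10.8  34.8] [311.8 194.5]
spice_jar_center 0.61 [ 637.8 -393.   108.6] [434.6 171.2]
spice_jar_center 0.4 [ 512.1 -205.5   68. ] [376.4 210.6]
tub_center 0.62 [640.6 401.   70.4] [195.2 174.4]
slim_carton_center 0.88 [ 744.8 -221.4  107. ] [3
[... 874 characters left out ...]
565.2  -2.8  31.3] [323.1 213.5]
spice_jar_center 0.7 [645.2 -10.6  54.2] [353.6 207.3]
spice_jar_center 0.61 [ 631.5 -425.8   82. ] [380.6 341.2]
tub_center 0.69 [634.8 381.2  62.4] [332.5 127. ]
tub_center 0.33 [ 614.9 -199.3   74.4] [353.6 255.9]
slim_carton_center 0.92 [ 740.2 -255.5   95. ] [414.6 264.8]
{'time_s': 1.1, 'joints': array([-1.5,  0.3,  1.5, -0. ,  1.3, -0.2]), 'dq': array([-0.,  0.,  0.,  0., -0.,  0.]), 'tau': array([ -0. , -41.2, -26. ,  -0. ,   0. ,   0. ]), 'eef_pos': array([ 137.9, -506.6,  231.3]), 'ee_rot': array([ 0. ,  1. ,  0.1, -0. ]), 'force': array([ 0.6, -0.2,  0.7]), 'wrist_torque': array([-0., -0.,  0.]), 'grip_force': 0.0, 'grip_width': 1.0023501767384955}
```

View pics/top0.png

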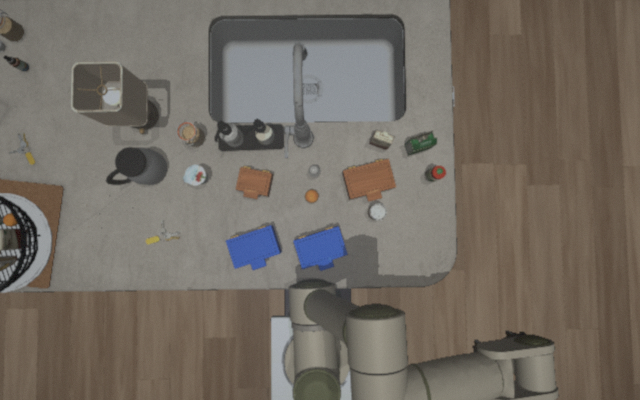

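View pics/side0.png

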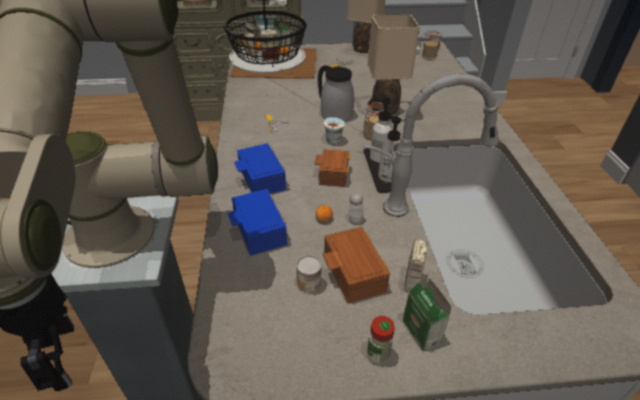

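The top view shows two wooden boxes, at (369,179) and (253,182), and two blue look-alikes, at (254,246) and (320,248). The larger wooden one at (369,179), with the tin in front of its tab at (377,211), is the tea box. I'll confirm this in one enlarged crop.

Run:
```python
import cv2
a=cv2.imread("pics/top0.png")[140:240,295:455]; a=cv2.resize(a,None,fx=5,fy=5,interpolation=2)
cv2.imwrite("pics/crop.png",a)
```

```text
(no output)
```

View pics/crop.png

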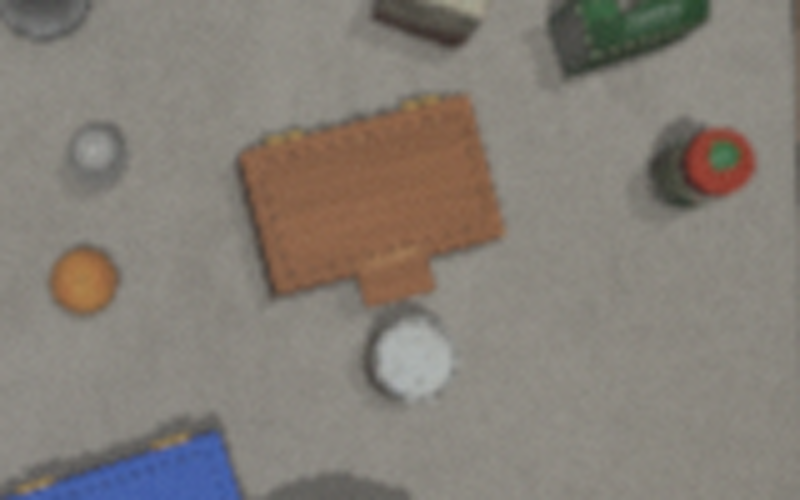

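The crop shows the tea box: a wooden lid with corners at about (240,157), (468,95), (503,237) and (273,297), a tab front edge from (366,305) to (435,291), and the tin top at (411,358). The mandarin and shaker are on the left, the spice jar on the right.

Run:
```python
from h import *
np.set_printoptions(precision=1,suppress=True)
c,f=cam("top")
U=lambda x,y,z: unproj(c,f,295+(x+.5)/5-.5,140+(y+.5)/5-.5,z)
bl,br,fr,fl=[U(x,y,68) for x,y in [(240,157),(468,95),(503,237),(273,297)]]
t1,t2=U(366,305,68),U(435,291,68)
for n,v in dict(bl=bl,br=br,fr=fr,fl=fl,t1=t1,t2=t2,tin=U(411,358,72),jar=U(718,162,109),mand=U(85,281,25),shaker=U(97,152,88),blue=U(217,432,68)).items(): print(n,v)
print("sizes",np.linalg.norm(bl-br),np.linalg.norm(fl-fr),np.linalg.norm(bl-fl),np.linalg.norm(br-fr))
y=(bl-br)+(fl-fr); print("yaw",np.arctan2(-y[0],y[1]), "x-yaw",np.arctan2(*((bl+br-fl-fr)[[1,0]])))
print("ctr",(bl+br+fl+fr)/4)
s=ctrl.sense(); from scipy.spatial.transform import Rotation as R
q=s["ee_rot"]; print(s["time_s"],R.from_quat([q[1],q[2],q[3],q[0]]).as_matrix())
```

```text
bl [646.6 -94.3  68. ]
br [ 686.9 -248.7   68. ]
fr [ 590.5 -270.3   68. ]
fl [ 551.9 -115.1   68. ]
t1 [ 545.9 -177.4   68. ]
t2 [ 554.7 -223.9   68. ]
tin [ 509.9 -206.4   72. ]
jar [ 635.1 -404.7  109. ]
mand [566.5  11.7  25. ]
shaker [648.7   1.8  88. ]
blue [462.  -76.2  68. ]
sizes 159.60860697339862 159.99402224150413 96.89857693543787 98.70600433393867
yaw 0.24940381040106768 x-yaw 0.21854905605394878
ctr [ 619.  -182.1   68. ]
1.15 [[ 1.   0.3 -0. ]
 [ 0.3 -1.  -0. ]
 [-0.   0.  -1. ]]
```

```bash
cat >> h.py <<'E'
from scipy.spatial.transform import Rotation as R
YAW=.24; C=np.array([619,-182.1,0]); B=R.from_euler("z",YAW).as_matrix()
def loc2w(l): return C+B@np.array(l,float)
def st():
    s=ctrl.sense(); q=s["ee_rot"]; M=R.from_quat([q[1],q[2],q[3],q[0]]).as_matrix()
    return s,np.array(s["eef_pos"]),M
def delta(l):
    s,p,M=st(); a=np.arctan2(M[1,0],M[0,0]); w=loc2w(l)
    print("t",round(s["time_s"],2),"heading",round(a,3),"tcp loc",(B.T@(p-C)).round(1),"target w",w.round(1),"tool delta mm",(M.T@(w-p)).round(1),"tool delta after yaw",(np.array([B[:,0],-B[:,1],[0,0,-1]])@(w-p)).round(1),"F",np.round(s["force"],1),"w",round(s["grip_width"],3))
E
python3 -c "
from h import *
delta([-111.5,2.6,150])"
```

```text
t 1.15 heading 0.266 tcp loc [-544.5 -200.8  231.3] target w [ 510.1 -206.1  150. ] tool delta mm [ 438.1 -192.2   81.3] tool delta after yaw [ 433.  -203.4   81.3] F [-0.6 -0.1 -0.3] w 1.002
```

```bash
python3 -m pendant '0 0 0 0.026; 0.048 -0.0226 0 0; 0.048 -0.0226 0 0; 0.048 -0.0226 0 0; 0.048 -0.0226 0 0; 0.048 -0.0226 0.01 0; 0.048 -0.0226 0.02 0; 0.048 -0.0226 0.02 0; 0.048 -0.0226 0.02 0; 0.049 -0.0226 0.01 0' 1 20; python3 -c "
from h import *
delta([-111.5,2.6,15])"
```

```text
time_s: 2.4
eef_pos: [511.2, -204.7, 150.3]
ee_rot: [-0.0, 0.993, 0.119, -0.0]
force: [-0.1, -1.1, 0.4]
grip_width: 0.998
grip_force: 0.0
t 2.4 heading 0.239 tcp loc [-110.1    3.7  150.3] target w [ 510.1 -206.1   15. ] tool delta mm [ -1.3   1.2 135.3] tool delta after yaw [ -1.4   1.1 135.3] F [-0.1 -1.1  0.4] w 0.998
```

```bash
python3 -m pendant '-0.0014 0.001 0.04 0; 0 0 0.03 0; 0 0 0.025 0; 0 0 0.02 0; 0 0 0.02 0; 0 0 0 0'; python3 -c "
from h import *
delta([-111.5,2.6,15])
for n in ('top','side'):
    c,f=cam(n); cv2.imwrite(f'pics/{n}1.png',c['color'][:,:,::-1])
    u,v=map(int,proj(c,f,[510,-206,40])); i=c['color'][max(v-50,0):v+50,u-65:u+65,::-1]
    cv2.imwrite(f'pics/c_{n}.png',cv2.resize(i,(520,400),interpolation=2))
a=cv2.hconcat([cv2.resize(cv2.imread('pics/c_top.png'),(400,300)),cv2.resize(cv2.imread('pics/c_side.png'),(400,300))]);cv2.imwrite('pics/both1.png',a)
"
```

```text
time_s: 3.15
eef_pos: [508.4, -207.0, 15.2]
ee_rot: [-0.001, 0.993, 0.119, -0.001]
force: [0.5, 0.2, -0.1]
grip_width: 1.0
grip_force: 0.0
t 3.15 heading 0.239 tcp loc [-113.3    2.    15.2] target w [ 510.1 -206.1   15. ] tool delta mm [ 1.8 -0.6  0.2] tool delta after yaw [ 1.8 -0.6  0.2] F [ 0.5  0.2 -0.1] w 1.0
```

View pics/both1.png

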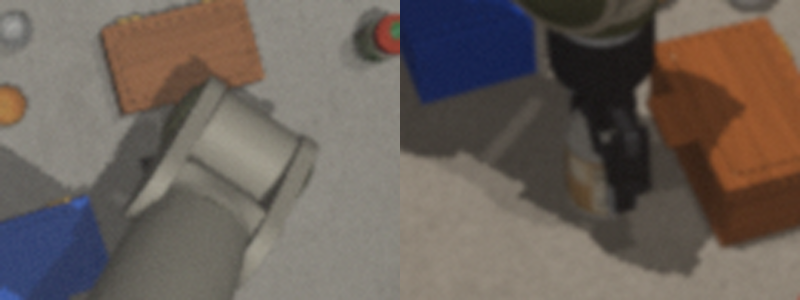

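The side crop shows the tin (about (590,170)) standing between the open fingers, with no contact force. Next is the slide to the right.

```bash
python3 -m pendant '0.0015 0 0 0; 0 0 0 0; 0 0.005 0 0; 0 0.008 0 0; 0 0.01 0 0; 0 0.012 0 0; 0 0.013 0 0; 0 0.013 0 0; 0 0.013 0 0; 0 0.013 0 0' 0.84; python3 -m pendant '0 0.012 0 0; 0 0.012 0 0; 0 0.01 0 0; 0 0.008 0 0; 0 0.006 0 0; 0 0.003 0 0; 0 0 0 0;0 -0.003 0 0'; python3 -c "
from h import *
delta([-111.5,-132,15])"
```

```text
time_s: 4.5
eef_pos: [531.4, -292.5, 16.3]
ee_rot: [-0.0, 0.993, 0.12, -0.0]
force: [-0.1, 2.4, 1.2]
grip_width: 0.841
grip_force: 0.9
time_s: 5.5
eef_pos: [542.6, -338.2, 16.3]
ee_rot: [0.0, 0.993, 0.12, 0.0]
force: [0.6, 0.5, -1.1]
grip_width: 0.84
grip_force: 0.0
t 5.5 heading 0.24 tcp loc [-111.3 -133.5   16.3] target w [ 542.1 -336.8   15. ] tool delta mm [-0.2 -1.5  1.3] tool delta after yaw [-0.2 -1.5  1.3] F [ 0.6  0.5 -1.1] w 0.84
```

```bash
python3 -m pendant '0 0 0 0; 0 -0.003 0 0; 0 0 0 0; 0 0 -0.02 0; 0 0 -0.03 0; 0 0 -0.04 0; 0 0 -0.05 0; -0.05 0 -0.03 0; -0.06 0 0 0; 0 0 0 0' 1
python3 - <<'E'
from h import *
delta([-68,0,120])
for n in ('top','side'):
    c,f=cam(n)
    for r in models.boxes_of(n,'tin_center')[:2]:print(n,r['p'],np.round(r['at'],1),B.T@(np.array(r['at'])-C))
    u,v=map(int,proj(c,f,[560,-260,40])); i=c['color'][max(v-50,0):v+50,u-66:u+67,::-1]
    cv2.imwrite(f'pics/c_{n}.png',cv2.resize(i,(400,300),interpolation=2)); print(u,v)
cv2.imwrite('pics/both2.png',cv2.hconcat([cv2.imread('pics/c_top.png'),cv2.imread('pics/c_side.png')]))
E
```

```text
time_s: 6.75
eef_pos: [432.5, -362.3, 188.2]
ee_rot: [0.001, 0.993, 0.118, 0.0]
force: [0.7, -0.2, 1.3]
grip_width: 1.0
grip_force: 0.0
t 6.75 heading 0.236 tcp loc [-224.  -130.7  188.2] target w [ 552.9 -198.3  120. ] tool delta mm [ 155.5 -131.4   68.1] tool delta after yaw [ 156.  -130.7   68.2] F [ 0.7 -0.2  1.3] w 1.0
top 0.74 [ 545.  -330.2   68.3] [-107.08276911 -126.26515972   68.3       ]
390 196
side 0.86 [ 536.6 -354.8   67.4] [-121.08949271 -148.16337184   67.4       ]
332 288
```

View pics/both2.png

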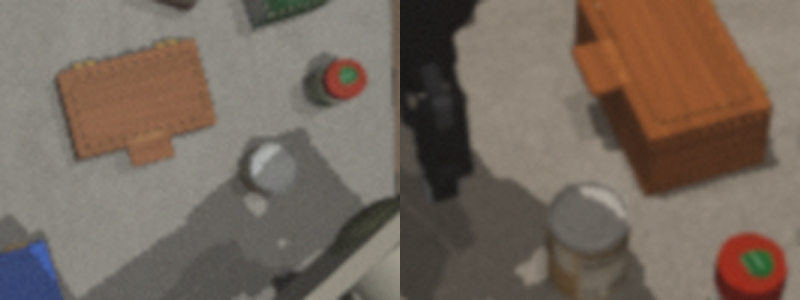

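The tin stands upright at crop (272,168) and (588,235), wholly past the box's right side (local y about -126, where at least -109 is needed). Next I'll go over the tab and grip it by its sides.

```bash
python3 -m pendant '0.05 -0.045 0 0; 0.055 -0.045 0 0; 0.052 -0.0417 0.02 0; 0 0 0.03 0; 0 0 0.03 0; 0 0 0.025 0; 0 0 0.02 0; 0 0 0.01 0; 0 0 0 0' 1
python3 - <<'E'
from h import *
delta([-67,-1,48])
c,f=cam('side'); u,v=map(int,proj(c,f,[560,-200,60])); i=c['color'][max(v-50,0):v+50,u-66:u+67,::-1]
cv2.imwrite('pics/s3.png',cv2.resize(i,(532,400),interpolation=2))
E
```

```text
time_s: 8.07
eef_pos: [544.6, -212.0, 53.0]
ee_rot: [-0.0, 0.993, 0.12, -0.0]
force: [-0.4, -0.0, 0.1]
grip_width: 1.001
grip_force: 0.0
t 8.07 heading 0.241 tcp loc [-79.4 -11.3  53. ] target w [ 554.2 -199.    48. ] tool delta mm [ 12.4 -10.3   5. ] tool delta after yaw [ 12.4 -10.3   5. ] F [-0.4 -0.   0.1] w 1.001
```

View pics/s3.png

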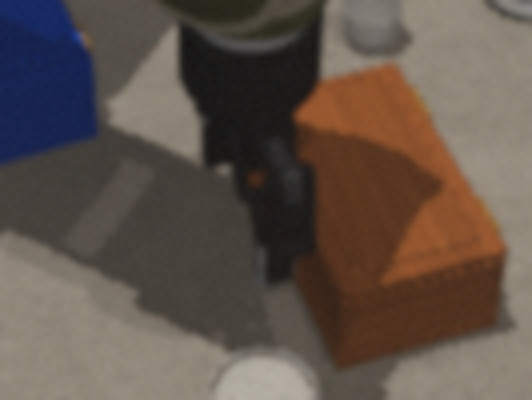

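The gripper is 12 mm short of the tab and nothing touches (finger tip at (280,275), in front of the box wall). I'll correct this, then close.

```bash
python3 -m pendant '0.006 -0.005 0.003 0; 0.0064 -0.0053 0.002 0; 0 0 0 0; 0 0 0 0' 1;python3 -c "
from h import *
delta([-67,-1,48])";  python3 -m pendant '0 0 0 0; 0 0 0 0; 0 0 0 0; 0 0 0 0; 0 0 0 0; 0 0 0 0' 0.3 30; python3 -c "
from h import *
delta([-67,-1,48])"
```

```text
time_s: 8.62
eef_pos: [554.0, -199.4, 48.5]
ee_rot: [0.0, 0.993, 0.12, 0.0]
force: [-0.0, -0.7, 0.3]
grip_width: 0.999
grip_force: 0.0
t 8.62 heading 0.24 tcp loc [-67.3  -1.4  48.5] target w [ 554.2 -199.    48. ] tool delta mm [ 0.3 -0.4  0.5] tool delta after yaw [ 0.3 -0.4  0.5] F [-0.  -0.7  0.3] w 0.999
time_s: 9.38
eef_pos: [553.9, -199.9, 48.6]
ee_rot: [0.0, 0.993, 0.12, 0.0]
force: [-2.0, -4.4, 5.3]
grip_width: 0.574
grip_force: 31.2
t 9.38 heading 0.24 tcp loc [-67.4  -1.8  48.6] target w [ 554.2 -199.    48. ] tool delta mm [ 0.4 -0.8  0.6] tool delta after yaw [ 0.4 -0.8  0.6] F [-2.  -4.4  5.3] w 0.574
```

```bash
python3 -c "
import numpy as np
t=np.radians(np.arange(0,106,7.5)+2);p=115*np.c_[-np.cos(t),-np.sin(t)]
print(np.c_[np.arange(0,106,7.5)[1:],np.diff(p,axis=0).round(1)])"
```

```text
[[  7.5   1.5 -15. ]
 [ 15.    3.4 -14.6]
 [ 22.5   5.3 -14.1]
 [ 30.    7.1 -13.3]
 [ 37.5   8.8 -12.2]
 [ 45.   10.3 -11. ]
 [ 52.5  11.6  -9.5]
 [ 60.   12.8  -7.9]
 [ 67.5  13.7  -6.2]
 [ 75.   14.4  -4.3]
 [ 82.5  14.8  -2.4]
 [ 90.   15.   -0.5]
 [ 97.5  15.    1.5]
 [105.   14.6   3.4]]
```

```bash
python3 -m pendant '0.0015 0 -0.015 0; 0.0034 0 -0.0146 0; 0.0053 0 -0.0141 0; 0.0071 0 -0.0133 0; 0 0 0 0'
python3 - <<'E'
from h import *
delta([-67,-1,48])
c,f=cam('side'); u,v=map(int,proj(c,f,[570,-200,90])); i=c['color'][max(v-50,0):v+50,u-66:u+67,::-1]
cv2.imwrite('pics/s4.png',cv2.resize(i,(532,400),interpolation=2))
E
```

```text
time_s: 10.0
eef_pos: [571.2, -195.6, 105.4]
ee_rot: [0.001, 0.993, 0.12, 0.0]
force: [2.1, -6.5, -2.5]
grip_width: 0.576
grip_force: 32.7
t 10.0 heading 0.24 tcp loc [-49.6  -1.8 105.4] target w [ 554.2 -199.    48. ] tool delta mm [-17.4  -0.8  57.4] tool delta after yaw [-17.4  -0.8  57.4] F [ 2.1 -6.5 -2.5] w 0.576
```

View pics/s4.png

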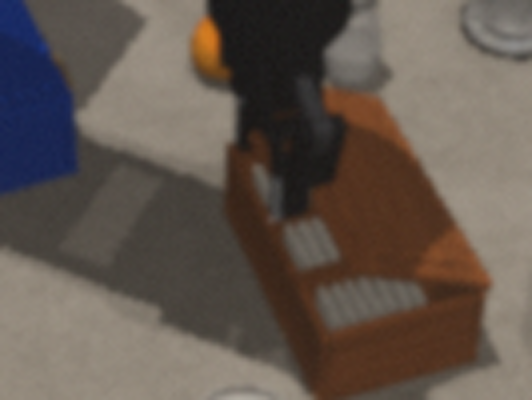

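The lid is lifting with the tab held: the tea bags show at (370,300) and the forces are low. Continuing the arc.

```bash
python3 -m pendant '0.0088 0 -0.0122 0; 0.0103 0 -0.011 0; 0.0116 0 -0.0095 0; 0.0128 0 -0.0079 0; 0 0 0 0'; python3 -m pendant '0.0137 0 -0.0062 0; 0.0144 0 -0.0043 0; 0 0 0 0'; python3 -c "
from h import *
delta([50,-1,164])"
```

```text
time_s: 10.68
eef_pos: [613.0, -185.3, 145.4]
ee_rot: [0.0, 0.993, 0.12, -0.001]
force: [-1.0, -4.8, 1.0]
grip_width: 0.574
grip_force: 33.8
time_s: 11.05
eef_pos: [640.2, -178.6, 156.2]
ee_rot: [0.0, 0.993, 0.12, -0.0]
force: [-2.8, -4.8, 3.6]
grip_width: 0.572
grip_force: 34.5
t 11.05 heading 0.24 tcp loc [ 21.5  -1.6 156.2] target w [ 667.8 -171.2  164. ] tool delta mm [28.5 -0.6 -7.9] tool delta after yaw [28.5 -0.6 -7.8] F [-2.8 -4.8  3.6] w 0.572
```

```bash
python3 -m pendant '0.0148 0 -0.0024 0; 0.015 0 -0.0005 0; 0.015 0 0.001 0; 0.009 0 0.001 0; 0 0 0 0'
python3 - <<'E'
from h import *
delta([70,-1,160])
c,f=cam('side'); u,v=map(int,proj(c,f,[650,-200,120])); i=c['color'][max(v-60,0):v+60,u-80:u+80,::-1]
cv2.imwrite('pics/s5.png',cv2.resize(i,(640,480),interpolation=2))
E
```

```text
time_s: 11.68
eef_pos: [692.6, -165.7, 157.3]
ee_rot: [0.0, 0.993, 0.12, 0.0]
force: [-0.0, -3.9, 6.0]
grip_width: 0.569
grip_force: 36.0
t 11.68 heading 0.24 tcp loc [ 75.4  -1.6 157.3] target w [ 687.2 -166.4  160. ] tool delta mm [-5.4 -0.6 -2.7] tool delta after yaw [-5.4 -0.6 -2.7] F [-0.  -3.9  6. ] w 0.569
```

View pics/s5.png

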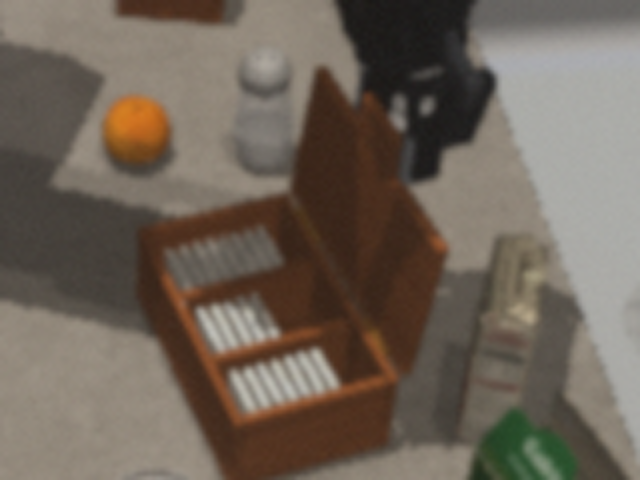

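The lid is past upright (tab at (380,130)) and the pads still hold it. Releasing and rising.

```bash
python3 -m pendant '0 0 0 0; 0 0 0 0; 0 0 0 0; 0 0 0 0; 0 0 -0.02 0; 0 0 -0.03 0; 0 0 -0.04 0; -0.02 0 -0.02 0; -0.06 0 0 0; -0.06 0 0 0' 1;  python3 -m pendant '-0.06 0 0 0; -0.06 0 0 0; -0.06 0 0 0; 0 0 0 0; 0 0 0 0'
python3 - <<'E'
from h import *
delta([70,-1,160])
for n in ('top','side'):
    c,f=cam(n)
    for q in ('tin_center','shaker_center','mandarin_center','spice_jar_center','slim_carton_center','small_box'):
        for r in models.boxes_of(n,q)[:1]:print(n,q,round(r['p'],2),np.round(r['at'],1))
    u,v=map(int,proj(c,f,[640,-200,60])); i=c['color'][max(v-75,0):v+75,u-100:u+100,::-1]
    cv2.imwrite(f'pics/c_{n}.png',cv2.resize(i,(400,300),interpolation=2))
cv2.imwrite('pics/both6.png',cv2.hconcat([cv2.imread('pics/c_top.png'),cv2.imread('pics/c_side.png')]))
E
```

```text
time_s: 12.98
eef_pos: [554.8, -198.8, 267.2]
ee_rot: [0.0, 0.993, 0.12, 0.0]
force: [1.0, -1.8, 0.9]
grip_width: 0.998
grip_force: 0.0
time_s: 13.6
eef_pos: [382.1, -241.7, 267.6]
ee_rot: [0.0, 0.993, 0.119, 0.0]
force: [0.3, 0.0, 0.2]
grip_width: 0.998
grip_force: 0.0
t 13.6 heading 0.239 tcp loc [-244.3   -1.5  267.6] target w [ 687.2 -166.4  160. ] tool delta mm [314.2  -0.8 107.9] tool delta after yaw [314.3  -0.5 107.6] F [0.3 0.  0.2] w 0.998
top tin_center 0.66 [ 547.6 -330.4   70.9]
top mandarin_center 0.72 [569.7  14.2  35.3]
top spice_jar_center 0.59 [ 637.9 -391.4  107.3]
top slim_carton_center 0.56 [ 748.6 -217.5  110.4]
top small_box 0.88 [610.4 209.2  56.2]
side tin_center 0.7 [ 537.3 -353.5   67.3]
side shaker_center 0.63 [645.2 -11.7  54.2]
side mandarin_center 0.78 [5.665e+02 2.000e-01 3.540e+01]
side spice_jar_center 0.69 [ 632.7 -423.3   79.1]
side slim_carton_center 0.92 [ 742.2 -254.4   95.8]
side small_box 0.98 [613.1 169.5  55.5]
```

View pics/both6.png

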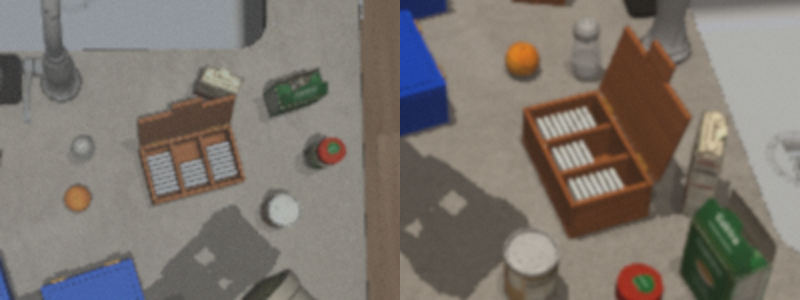

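The lid leans back open by itself (side crop (645,100)). The tin is upright beside the box, nothing else has moved, and the robot is clear.

```bash
python3 -c "
from rig import ctrl
print(ctrl.finish_job())"
```

```text
the job is handed in; nothing more can be done
None
```

The job is handed in: the tin was slid upright to the right, about 17 mm clear of the tea box's side, and the tea box's lid was then raised by its tab (gripped at the sides and lifted, since the tool cannot tilt to push from below) and stays open against its stop, with everything else left in place.

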